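# Snap the spice tub's lid shut and release it from the ratchet clamp

## Robot

A 6-joint arm with a two-finger parallel gripper is mounted at the origin on the work surface. World frame = base frame: x ahead of the robot, y to its left, z up, the work surface at z = 0. Lengths are in m, angles in rad, forces in N, time in s.
With the tool pointing down it reaches from about 0.225 to 0.875 m from the base axis. Payload 3.4 kg.
Tool frame: the origin (TCP) lies at the very end of the fingers, on their centre line; the grasp point (between the pads) lies 19 mm behind it; z points along the fingers, y is the direction in which the jaws open and shut (so a half turn about z gives the same grasp; the last joint's range is limited). The gripper opens to 85 mm and grips with 20 to 120 N. Pads are 22 mm wide; open, the fingers measure 114 mm over their backs; the gripper's body (76 mm by 85 mm) begins 54 mm behind the grasp point. The pads swing forward as they close: fully open they stand 13 mm farther back than shut.
Start: joints at [1.107, 0.276, 1.505, -0, 1.361, -0.121], TCP at [0.193, 0.542, 0.231] pointing down, gripper open.
Joint ranges: [-2.89, 2.89], [-0.75, 2.08], [0.22, 2.7], [-1.18, 4.32], [0.11, 2.71], [-2.7, 2.7]. Speed limits (rad/s): [2.57, 2.57, 3.14, 3.14, 3.14, 3.14].

## Interface

Orientations are given as a unit quaternion [w, x, y, z].
In Python, from rig import manip gives the robot as it stands. The module is installed in compiled form; this text tells all that it offers.
- The arm moves only by the tool carry_out, never from a script. Its argument "moves" is one flat list of numbers, 5 for each row, row after row: the opening in per cent of the stroke, from 0 (shut) to 100 (fully open), then the shift along the world's x, y, z in cm, then the turn about the world's z in rad. A call has exactly 10 rows; each row shifts and turns the commanded pose from where the row before left it; what a row does not reach is not made up. A row lasts 1/10 s, in which the tool goes at most 50 mm and 8.59 degrees, less where a joint would pass 70% of its speed; a pose out of reach is approached as far as the arm can. A call is refused whole if a number of a shift passes 5 or a number of a turn 0.15, either way. A call with a gripper value outside its range is refused whole. The fingers move at their own pace and stop on an object; "squeeze" is the grip in N (left out, the last holds). Time passes only in rows, so rows that do not move let the fingers close, or fill a call up. It gives the time, the measured TCP pose, the force and the opening at its end, in the units of the state.
- manip.get_state(): the state, without advancing time (a new reading comes with each control period).
- manip.get_image(name): name is "scene" or "top" or "wrist"; returns the picture (420x560x3 uint8, red, green, blue); there is no depth.
- manip.camera_info(name): a dict with "fov_y" (degrees; the focal length in pixels is half the picture's height over the tangent of half this angle, whatever the lens; pixels are square), "cx", "cy" (the principal point, pixels), "dist" ([k1, k2, p1, p2, k3] as OpenCV has them; the pictures are not rectified), "rvec" (rotation vector, rad) and "tvec" (3), from world to camera coordinates, as OpenCV has them; the wrist camera has in their place "hand_eye" (4x4, takes a point from camera to tool coordinates, whose origin is the TCP and whose axes are the flange's). Camera axes: x right, y down, z forward; pixel columns grow to the right and rows downward; lengths in m; the calibration is good to about 2 mm. A picture is of the moment at which its call begins: read the wrist's pose just before it. camera_info takes no time and is no camera call.
- manip.sign_off(): hands the job in, once; it reports no verdict.
The state is a dict: "clock": time; "qpos": joint angles; "qd": joint speeds; "effort": joint torques, N m; "position": TCP position; "ee_rot": TCP orientation; "contact_force": force on the tool from outside, world axes, zero at the start; "moment": the same for the moment, N m; "width": finger opening in m.
Only numpy, scipy, OpenCV 4.12 (cv2) and the standard library are available. Lean on these libraries where they do the work, as an engineer would, in place of code of your own. Each camera call takes 0.05 s, during which the arm holds its last target. There are 200 camera calls.

## Task

Finish closing the spice tub held in the counter clamp and release it: while it is still clamped, press all four snap catches around the lid fully down, then throw the ratchet pawl's lever over so that it stays open, and draw the toothed bar all the way back by its handle until the jaw meets the ratchet housing. The glass jar behind the handle is in the way: stand it aside first, upright on the counter, so that the bar never bumps it. Leave the tub standing where it is and the other things undisturbed.

Things in the scene. Friction and masses are not known exactly. Their poses are not given: they have to be found in the camera images.
- clamp: Tub clamp fixed to the counter: plywood board 136 x 440 x 12 mm (y -225 to 215 mm) with an aluminium ratchet housing: y 0 to 90 mm, |x| to 28 mm, top 47 mm above the counter. Origin on the counter under the middle of the housing's front face (towards the tub); z up, y along the clamp away from the tub = direction of withdrawing the bar, x across. Yaw varies up to 0.35 rad.
- bar: Loose sliding toothed steel bar 24 x 242 x 14 mm, 0.3-0.65 kg, on the board (underside 12 mm above the counter) through the housing, 1.5 mm play. Origin on its underside at the jaw's back face, axes as the clamp's. Starts at clamp y -65 to -35 mm; fully back (jaw on housing) at y = 0. Friction of a few N, no spring. Teeth 6 mm high, 14 mm apart, bar y 20-132 mm, upright faces to +y.
- bar_jaw (a point): Middle of the foot of the jaw's face towards the tub. The jaw, part of the bar, is an aluminium plate 90 wide x 12 thick x 60 mm high, covering bar y -12 to 0.
- bar_handle (a point): Middle of the inner face (towards housing and pawl) of the black cross handle on the bar's far end, at bar y 230 mm, 58 mm above the counter. Handle 80 mm wide (x), 14 mm thick, heights 48 to 68 mm, on a 22 mm wide post with the same face; bar top 26 mm above the counter. Push this face to +y. At least 40 mm stay free between it and the thrown-back pawl lever.
- pawl (a joint): Angle of the ratchet pawl (rad) about a cross pin at clamp y 70 mm, 38 mm above the counter: 0 to 0.13 with its nose down in the teeth (the bar cannot move to +y), 1.3 with nose up and lever thrown back towards the bar handle. Over-centre by weight: past about 0.7 it falls open and stays, below about 0.4 it falls back into the teeth. 1 N at the lever moves it.
- pawl_grip (a point): Centre of the black cross grip (cylinder along x, 16 mm thick, 36 mm long) on top of the pawl's 50 mm lever. Nose down: at clamp y 53 mm, 85 mm above the counter. Push it to +y (away from the tub) to swing the lever over and lift the nose; thrown back it is at y 111 mm, 67 mm above the counter. On its tub side the pawl arm's top is 47 mm above the counter.
- tub: Loose square green plastic tub, lid on, 120 x 120 mm (lid 128 x 128), lid top 95 mm above its underside, 0.5 to 1 kg, on the 12 mm board between jaw and end stop. Origin at the centre of its underside, axes parallel to the clamp's.
- stop: Fixed aluminium end stop 100 x 14 x 58 mm on the tub's side away from the jaw; origin at the bottom middle of its face towards the tub.
- catch_a (a joint): Travel (m) of the snap catch on the tub's +x side: 0 fully up, 0.007 fully pressed (engaged). Takes about 5 N straight down, and stays where it is pushed.
- catch_a_top (a point): Centre of the top of that catch, a green lug 20 x 32 mm (long side along the lid's edge) in the lid's +x edge, 51 mm from the tub's centre. Its top is 8 mm above the lid when fully up and 1 mm above the lid, 96 mm above the tub's underside, when fully pressed.
- catch_b (a joint): Travel (m) of the snap catch on the tub's -x side: 0 fully up, 0.007 fully pressed (engaged). Takes about 5 N straight down, and stays where it is pushed.
- catch_b_top (a point): Centre of the top of that catch, a green lug 20 x 32 mm (long side along the lid's edge) in the lid's -x edge, 51 mm from the tub's centre. Its top is 8 mm above the lid when fully up and 1 mm above the lid, 96 mm above the tub's underside, when fully pressed.
- catch_c (a joint): Travel (m) of the snap catch on the tub's +y (next to the jaw) side: 0 fully up, 0.007 fully pressed (engaged). Takes about 5 N straight down, and stays where it is pushed.
- catch_c_top (a point): Centre of the top of that catch, a green lug 20 x 32 mm (long side along the lid's edge) in the lid's +y (next to the jaw) edge, 51 mm from the tub's centre. Its top is 8 mm above the lid when fully up and 1 mm above the lid, 96 mm above the tub's underside, when fully pressed.
- catch_d (a joint): Travel (m) of the snap catch on the tub's -y (next to the stop) side: 0 fully up, 0.007 fully pressed (engaged). Takes about 5 N straight down, and stays where it is pushed.
- catch_d_top (a point): Centre of the top of that catch, a green lug 20 x 32 mm (long side along the lid's edge) in the lid's -y (next to the stop) edge, 51 mm from the tub's centre. Its top is 8 mm above the lid when fully up and 1 mm above the lid, 96 mm above the tub's underside, when fully pressed.
- cup: Bystander: white open measuring cup, 60 mm across, 75 mm high. Origin under its centre.
- jar: Loose round amber glass jar with a steel cap, 52 mm across, 75 mm high, 0.13 to 0.25 kg, standing on the counter just beyond the board's handle end (clamp y 248 to 256 mm, x -30 to 30 mm), in the way of the bar's handle, whose outer face ends at clamp y 244 mm when the bar is fully back. The only such jar. Origin under its centre.
- bottle: Bystander: tall green glass bottle, 58 mm across, 200 mm high. Origin under its centre.
- mill: Bystander: tall dark wooden pepper mill, 56 mm across, 190 mm high. Origin under its centre.
- tin: Bystander: steel tin, 64 mm across, 60 mm high. Origin under its centre.
- carton: Bystander: cardboard carton 70 x 50 x 40 mm. Origin under its centre.
- scoop: Bystander: steel scoop 90 x 60 x 32 mm with wooden handle to its +x, 173 mm long in all. Origin under the middle of its pan.
Mind the look-alikes: they are no part of the job. Leave any yellow look-alike of the jar alone.

How it is judged:
On the way, in this order (a step that is already met when the one before it is completed fails the run):
1. all four catches are pressed down while the bar still clamps the tub (value of joint each of catch_a, catch_b, catch_c, catch_d above 0.0055 m and distance of bar from where it was at the start of the episode below 0.015 m), for 0.2 s.
2. the pawl is lifted clear and stays open, with the bar not yet withdrawn (value of joint pawl above 0.7 rad and distance of bar from where it was at the start of the episode below 0.02 m), for 0.2 s.
3. the bar is drawn back to the housing (y of bar in the frame of clamp above -0.008 m and value of joint pawl above 0.7 rad), for 0.2 s.
At the end, for the whole second after the job is handed in: All four catches pressed at least 5.5 of their 7 mm; the pawl open (over 0.7 rad); the jaw's back face within 8 mm of the housing; the tub upright (0.1 rad) within 30 mm of where it stood; the jar upright (0.1 rad) with its foot under 20 mm above the counter; bar, tub and jar at rest (all of step 3 and value of joint each of catch_a, catch_b, catch_c, catch_d above 0.0055 m and distance of tub from where it was at the start of the episode below 0.03 m and angle between each of tub, jar's own z axis and vertical below 0.1 rad and height (world z) of jar below 0.02 m and linear speed of each of jar, bar, tub below 0.02 m/s); the robot touches nothing.
It fails at once if the bar bumps the jar, or the jar is knocked over (contact force between bar and jar above 1 N or angle between jar's own z axis and vertical above 0.6 rad).
It fails at once if the tub is shoved more than 40 mm or tipped (distance of tub from where it was at the start of the episode above 0.04 m or angle between tub's own z axis and vertical above 0.3 rad).
It fails at once if one of the other things is shoved more than 40 mm or knocked over (distance of any of cup, bottle, mill, tin, carton, scoop from where it was at the start of the episode above 0.04 m or angle between any of cup, bottle, mill, tin, carton, scoop's own z axis and vertical above 0.6 rad).
It also fails if it takes over 61 s, if anything falls off the work surface, if the arm or the gripper's body presses on something with over 40 N, if the wrist force passes 120 N, or if a joint passes its speed limit or range.

## Working session

There is one attempt and no reset: what is moved stays moved. The work goes in short steps, Python scripts to look and compute and a tool call to move; the robot and the scene stay as the last step left them, time stands still between calls to the robot, and variables do not carry over. Pictures are saved under pics/ and viewed, about 8 in all and at most 12, crops included, and the job is handed in when it is done.

Besides the shell and the picture viewer there is one more tool, called after "Call:" by a JSON object that holds its "fn" and its "kwargs", one argument or row to a line. carry_out: Moves the arm, as the interface text tells. Its arguments: {"type":"object","properties":{"moves":{"type":"array","items":{"type":"number"}},"squeeze":{"type":"number"}},"required":["moves"]}

```bash
mkdir -p pics
cat > h.py <<'E'
import numpy as np, cv2
from rig import manip
def cam(n):
    c=manip.camera_info(n); f=210/np.tan(np.radians(c["fov_y"])/2)
    K=np.array([[f,0,c["cx"]],[0,f,c["cy"]],[0,0,1]]); D=np.array(c["dist"],float)
    if n=="wrist":
        s=manip.get_state(); w,x,y,z=s["ee_rot"]
        from scipy.spatial.transform import Rotation as R
        T=np.eye(4);T[:3,:3]=R.from_quat([x,y,z,w]).as_matrix();T[:3,3]=s["position"]
        E=np.linalg.inv(T@np.array(c["hand_eye"]));return K,D,E[:3,:3],E[:3,3]
    return K,D,cv2.Rodrigues(np.array(c["rvec"],float))[0],np.array(c["tvec"],float).ravel()
def rays(C,px):
    K,D,R,t=C; u=cv2.undistortPoints(np.array(px,float).reshape(-1,1,2),K,D).reshape(-1,2)
    return -R.T@t,(R.T@np.c_[u,np.ones(len(u))].T).T
def onz(C,px,z):
    o,d=rays(C,px); return o+d*((z-o[2])/d[:,2])[:,None]
def proj(C,P):
    K,D,R,t=C; return cv2.projectPoints(np.array(P,float).reshape(-1,1,3),cv2.Rodrigues(R)[0],t,K,D)[0].reshape(-1,2)
def tri(C1,p1,C2,p2):
    o1,d1=rays(C1,[p1]);o2,d2=rays(C2,[p2]);d1=d1[0];d2=d2[0]
    s=np.linalg.lstsq(np.c_[d1,-d2],o2-o1,rcond=None)[0];a=o1+s[0]*d1;b=o2+s[1]*d2
    return (a+b)/2,np.linalg.norm(a-b)
def shot(n,f):
    C=cam(n);im=manip.get_image(n)[:,:,::-1].copy();cv2.imwrite("pics/"+f,im);return C,im
E
python3 - <<'E'
from h import *
C,a=shot("scene","scene1.png");C2,b=shot("top","top1.png")
for c in(C,C2):print(-c[2].T@c[3],c[0][0,0])
print(manip.get_state())
print(manip.camera_info("wrist"))
E
```

```text
[ 0.86395547 -0.52218471  0.60900043] 412.8233134543742
[0.48436826 0.04834794 0.87035545] 413.1760727425466
{'clock': 0.1, 'qpos': array([ 1.10698650e+00,  2.76509790e-01,  1.50599776e+00, -4.58650172e-05,
        1.36068120e+00, -1.21009893e-01]), 'qd': array([-8.72205322e-04, -4.31920772e-04, -1.76556534e-03, -7.44920177e-06,
       -4.73193156e-04,  1.15306075e-04]), 'effort': array([-2.84446269e-04, -4.17701840e+01, -2.46404672e+01, -3.20639010e-04,
        5.90808224e-03, -9.75999399e-06]), 'position': array([0.19308942, 0.54111852, 0.23054222]), 'ee_rot': array([-2.08573420e-04,  1.70557185e-01,  9.85347456e-01, -7.70636707e-04]), 'contact_force': array([-0.0721147 ,  0.90407455,  0.10924935]), 'moment': array([ 0.05435679,  0.03998896, -0.01690989]), 'width': 0.08554834750706487}
{'fov_y': 66.32130279367982, 'cx': 283.5035838948314, 'cy': 207.34694091172312, 'dist': array([-0.02171044,  0.        ,  0.        ,  0.        ,  0.        ]), 'hand_eye': array([[-5.29382032e-04, -9.52698728e-01, -3.03915865e-01,
         7.73149407e-02],
       [ 9.99999713e-01, -3.39729517e-04, -6.76904451e-04,
        -1.18044341e-03],
       [ 5.41636819e-04, -3.03916136e-01,  9.52698635e-01,
        -1.42943454e-01],
       [ 0.00000000e+00,  0.00000000e+00,  0.00000000e+00,
         1.00000000e+00]])}
```

View pics/scene1.png

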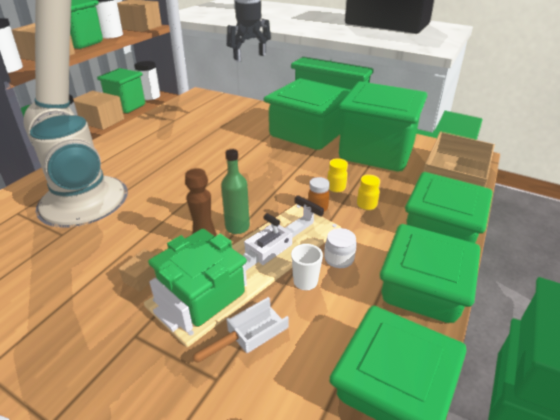

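View pics/top1.png

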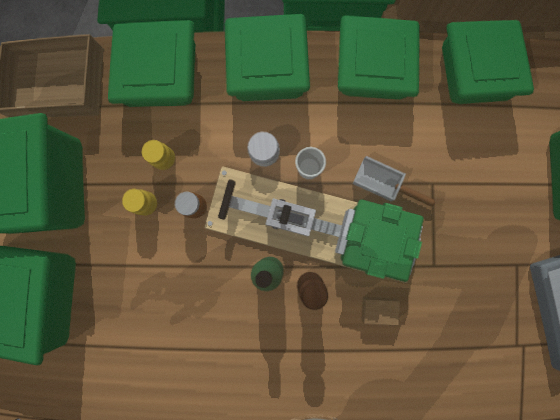

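The scene view shows the clamp running from the tub (200,275) to the handle (308,206), with the jar (amber, steel cap) at (318,195). In the top view the jar is at (188,204). Look-alikes in the top view are yellow jars at (155,153) and (138,202), and the steel tin at (263,148). Only the capped amber one at (188,204) fits the description. Next: one close crop.

Run:
```python
from h import *
b=cv2.imread("pics/top1.png");cv2.imwrite("pics/top1c.png",cv2.resize(b[140:300,120:440],None,fx=2.5,fy=2.5,interpolation=cv2.INTER_CUBIC))
C=cam("top")
for n,p,z in [("jar",(188,204),.075),("y1",(155,153),.075),("y2",(138,202),.075),("tin",(263,148),.06),("cup",(311,162),.075),("bottle",(264,278),.2),("mill",(317,293),.19),("carton",(381,312),.04),("tubc",(385,240),.107),("handle",(227,200),.068),("boardTL",(223,169),.012),("boardBL",(207,226),.012),("grip",(286,214),.09)]:print(n,onz(C,[p],z)[0].round(3))
```

```text
jar [0.552 0.251 0.075]
y1 [0.654 0.32  0.075]
y2 [0.556 0.352 0.075]
tin [0.665 0.106 0.06 ]
cup [0.633 0.011 0.075]
bottle [0.421 0.094 0.2  ]
mill [0.396 0.008 0.19 ]
carton [ 0.337 -0.13   0.04 ]
tubc [ 0.482 -0.124  0.107]
handle [0.56  0.176 0.068]
boardTL [0.631 0.194 0.012]
boardBL [0.511 0.226 0.012]
grip [0.531 0.06  0.09 ]
```

View pics/top1c.png

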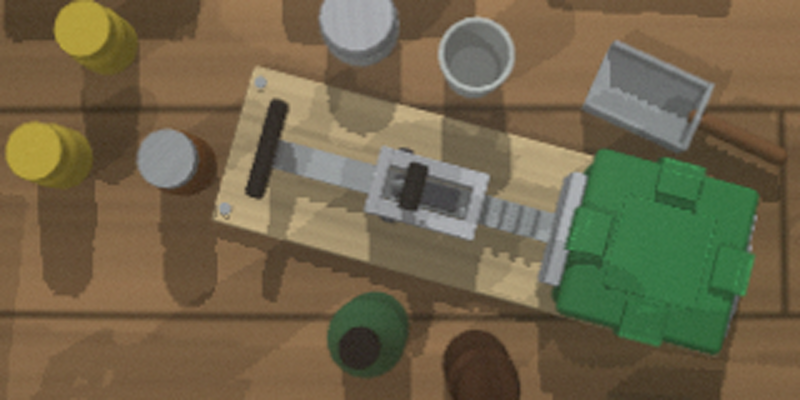

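The crop confirms the choice: the jar at crop (168,160) has a steel cap and amber side, and the yellow ones are at crop (85,30) and (40,153). Next I work out the clamp frame from the corner pixels, with heights from two views.

Run:
```python
from h import *
C=cam("top");S=cam("scene")
f=lambda L:[(120+x/2.5,140+y/2.5) for x,y in L]
lid=onz(C,f([(597,150),(757,188),(718,352),(557,315)]),.107)
print("lid c",lid.mean(0),"edges",np.linalg.norm(np.diff(lid,axis=0),axis=1))
hs=onz(C,f([(385,147),(489,173),(474,238),(366,213)]),.047);print("housing c",hs.mean(0))
bd=onz(C,f([(256,67),(213,220)]),.012);print(bd)
hd=onz(C,f([(279,100),(254,196)]),.068);print("handle",hd.mean(0),hd)
ang=lambda v:np.arctan2(v[1],v[0])
print("yaw",ang(lid[0]-lid[3]),ang(lid[1]-lid[2]),np.pi/2*-1+ang(lid[0]-lid[1]),ang(bd[0]-bd[1]),ang(hd[0]-hd[1]),ang(hs[0]-hs[3]),ang(hs[1]-hs[2]))
cat=onz(C,f([(680,182),(642,322),(588,230),(732,270)]),.115);print("catches a b c d",cat)
# jar masks: cap in both views, triangulated
for n,p,q in [("jarcap",(187.3,203.7),(319,186)),("cupRim",(310.5,161.5),(306,253)),]:print(n,*tri(C,p,S,q))
b=cv2.imread("pics/scene1.png")
cv2.imwrite("pics/scene1c.png",cv2.resize(b[165:335,140:360],None,fx=3.5,fy=3.5,interpolation=cv2.INTER_CUBIC))
```

```text
lid c [ 0.48098205 -0.12042522  0.107     ] edges [0.12355155 0.12548037 0.12294864]
housing c [0.52760731 0.04958812 0.047     ]
[[0.63578527 0.19511081 0.012     ]
 [0.50663751 0.22996109 0.012     ]]
handle [0.56175932 0.17642813 0.068     ] [[0.59953268 0.16695217 0.068     ]
 [0.52398595 0.1859041  0.068     ]]
yaw -0.24689370581966208 -0.251726973549685 -0.23241128337261396 -0.2635702681406037 -0.2457913417971932 -0.2778408515680115 -0.23045330857979898
catches a b c d [[ 0.53166844 -0.13574111  0.115     ]
 [ 0.42928742 -0.10639861  0.115     ]
 [ 0.49656421 -0.06722815  0.115     ]
 [ 0.46683314 -0.17360847  0.115     ]]
jarcap [0.55369439 0.25613513 0.06188531] 0.00046220728950216954
cupRim [0.6341642  0.01218387 0.07603407] 0.0002069775142165112
```

View pics/scene1c.png

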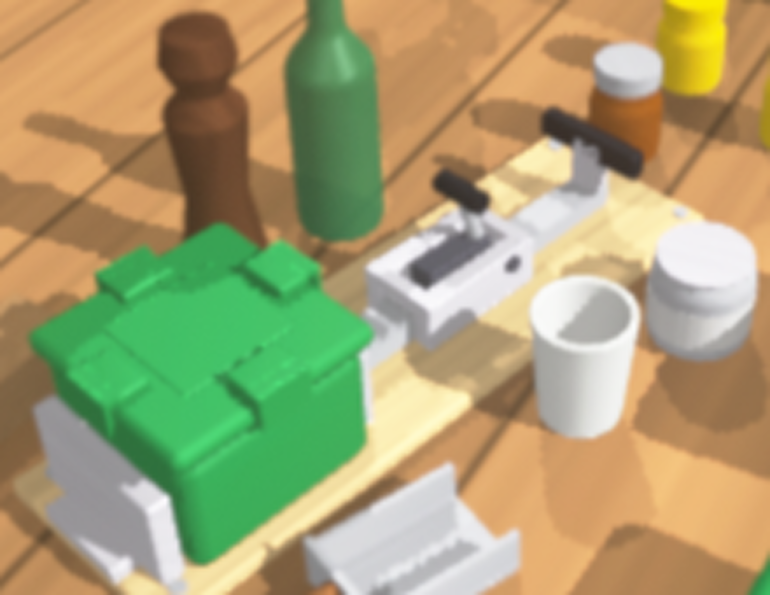

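The scene crop shows the jar behind the handle (crop (629,58) = px (319.7,181.6)), the pawl grip at crop (461,190), and all four catches standing up. Estimates: clamp yaw about -0.247, jar at about (0.553,0.253). I'm setting out above the jar.

Call:
{"fn": "carry_out", "kwargs": {
  "moves": [100, 3.6, -2.9, -0.5, -0.147, 100, 3.6, -2.9, -0.5, -0.147, 100, 3.6, -2.9, -0.5, -0.147, 100, 3.6, -2.9, -0.5, -0.147, 100, 3.6, -2.9, -0.5, -0.147, 100, 3.6, -2.9, -0.5, -0.147, 100, 3.6, -2.9, -0.5, -0.147, 100, 3.6, -2.9, -0.5, -0.147, 100, 3.6, -2.9, -0.5, -0.147, 100, 3.6, -2.9, -0.5, -0.147],
  "squeeze": 30
}}

```text
clock: 1.1
position: [0.5543, 0.2501, 0.1807]
ee_rot: [-0.0, 0.789, 0.614, -0.0]
contact_force: [0.4, 0.5, -0.4]
width: 0.0857
```

Run:
```python
from h import *
s=manip.get_state();C,im=shot("wrist","w1.png");print(s["clock"],s["position"],s["ee_rot"],s["qpos"])
T=cam("top");S=cam("scene")
print("jar top",*tri(T,(187.3,203.7),S,(319.7,181.6)),"grip",*tri(T,(285.2,214.4),S,(271.7,219.3)))
print("jar px at z.075",proj(C,[(.553,.252,.075)]))
```

```text
1.1 [0.55429523 0.25006567 0.18069751] [-1.99406179e-04  7.89224868e-01  6.14104200e-01 -3.16048185e-04] [3.09331841e-01 3.56451754e-01 1.51323761e+00 1.63710300e-04
 1.27263412e+00 5.57579055e-01]
jar top [0.55399961 0.25346883 0.07574039] 0.0038667358479749082 grip [0.53126175 0.06164429 0.0852803 ] 0.0013287573650740201
jar px at z.075 [[281.05058172 202.08357726]]
```

View pics/w1.png

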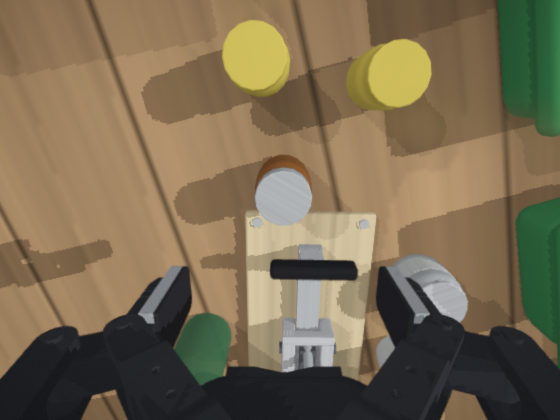

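The wrist view shows the jar cap centre at (283,197), about 4 px from my prediction. The handle is at (313,270), and the jaws are lined up across the clamp. I refine the jar position and descend.

Run:
```python
from h import *
C=cam("wrist")
print(onz(C,[(283,197)],.075),"handle",onz(C,[(313.5,269)],.068),"board corners",onz(C,[(248,212),(376,213)],.012))
```

```text
[[0.56294369 0.25021798 0.075     ]] handle [[0.5717512 0.1770117 0.068    ]] board corners [[0.52010387 0.22627496 0.012     ]
 [0.64638852 0.19174286 0.012     ]]
```

Run:
```python
from h import *
s=manip.get_state();print(s["clock"],s["position"],s["qd"])
C,im=shot("wrist","w1b.png");
m=cv2.inRange(cv2.cvtColor(im,cv2.COLOR_BGR2HSV),(0,0,130),(180,40,255));m[:,:230]=0;m[:150]=0;m[232:]=0;m[:,330:]=0
n,l,st,ce=cv2.connectedComponentsWithStats(m);i=1+st[1:,4].argmax();print(st[i],ce[i])
x,y,w,h,_=st[i];print(onz(C,[ce[i],(x+w/2,y+h/2)],.075))
```

```text
1.15 [0.56088628 0.24479145 0.17955757] [ 0.05302604 -0.01988974  0.03387889  0.03610965  0.00783905 -0.1449353 ]
[ 244  163   58   59 2624] [272.64596037 192.70846037]
[[0.55587272 0.25576493 0.075     ]
 [0.55619065 0.25585886 0.075     ]]
```

Overshoot explains the offset; the jar is at (0.555,0.2545). Descending and gripping.

Call:
{"fn": "carry_out", "kwargs": {
  "moves": [100, 0.2, 0.3, -2, 0, 100, 0, 0, -4, 0, 100, 0, 0, -4, 0, 100, 0, 0, -3, 0, 100, 0, 0, -1.5, 0, 100, 0, 0, -1, 0, 100, 0, 0, 0, 0, 30, 0, 0, 0, 0, 30, 0, 0, 0, 0, 30, 0, 0, 0, 0],
  "squeeze": 30
}}

```text
clock: 2.2
position: [0.5561, 0.255, 0.0279]
ee_rot: [0.0, 0.787, 0.617, 0.001]
contact_force: [-0.7, 1.2, 1.6]
width: 0.0504
```

Call:
{"fn": "carry_out", "kwargs": {
  "moves": [30, 0, 0, 0, 0, 30, 0, 0, 0, 0, 30, 0, 0, 0, 0, 30, 0, 0, 0, 0, 30, 0, 0, 0, 0, 30, 0, 0, 0.5, 0, 30, 0, 0, 1, 0, 30, 0, 0, 1, 0, 30, 0, 0, 1, 0, 30, 0, 0, 0.5, 0]
}}

```text
clock: 3.2
position: [0.556, 0.2548, 0.0679]
ee_rot: [0.0, 0.787, 0.617, 0.001]
contact_force: [0.0, -0.2, -1.2]
width: 0.0504
```

Call:
{"fn": "carry_out", "kwargs": {
  "moves": [30, -1.5, 0.4, 0, 0, 30, -2.5, 0.6, 0, 0, 30, -3, 0.7, 0, 0, 30, -3, 0.7, 0, 0, 30, -2.5, 0.5, 0, 0, 30, -1, 0.1, 0, 0, 30, 0, 0, -1, 0, 30, 0, 0, -1.5, 0, 30, 0, 0, -1, 0, 30, 0, 0, -0.4, 0]
}}

```text
clock: 4.2
position: [0.4208, 0.2842, 0.0277]
ee_rot: [0.0, 0.787, 0.616, -0.001]
contact_force: [-8.3, -4.9, 39.1]
width: 0.0503
```

Call:
{"fn": "carry_out", "kwargs": {
  "moves": [30, 0, 0, 0, 0, 30, 0, 0, -0.1, 0, 30, 0, 0, 0, 0, 60, 0, 0, 0, 0, 90, 0, 0, 0, 0, 100, 0, 0, 0, 0, 100, 0, 0, 0, 0, 100, 0, 0, 0, 0, 100, 0, 0, 2, 0, 100, 0, 0, 3, 0]
}}

```text
clock: 5.2
position: [0.4189, 0.2838, 0.0751]
ee_rot: [-0.0, 0.787, 0.617, -0.002]
contact_force: [0.6, 0.1, -0.7]
width: 0.0855
```

Call:
{"fn": "carry_out", "kwargs": {
  "moves": [100, 0, 0, 3.5, 0, 50, 1, 0, 3, 0, 0, 3, -1, 2, 0, 0, 3.5, -2, 1, 0, 0, 3.5, -3, 0, 0, 0, 2, -4, 0, 0, 0, 0, -4.5, 0, 0, 0, 0, -4.5, 0, 0, 0, 0, -4.5, 0, 0, 0, 0, -3, 0, 0]
}}

```text
clock: 6.2
position: [0.5501, 0.0167, 0.171]
ee_rot: [0.0, 0.788, 0.616, -0.0]
contact_force: [0.7, 0.0, 0.5]
width: -0.0002
```

Run:
```python
from h import *
s=manip.get_state();C,a=shot("wrist","w2.png");T,b=shot("top","t2.png");print(s["position"],manip.get_state()["position"])
cv2.imwrite("pics/v2.png",np.hstack([cv2.resize(a,(533,400)),cv2.resize(b[130:310,130:250],(267,400))]))
```

```text
[0.55007937 0.01669092 0.17100835] [0.55039711 0.01577917 0.17105058]
```

View pics/v2.png

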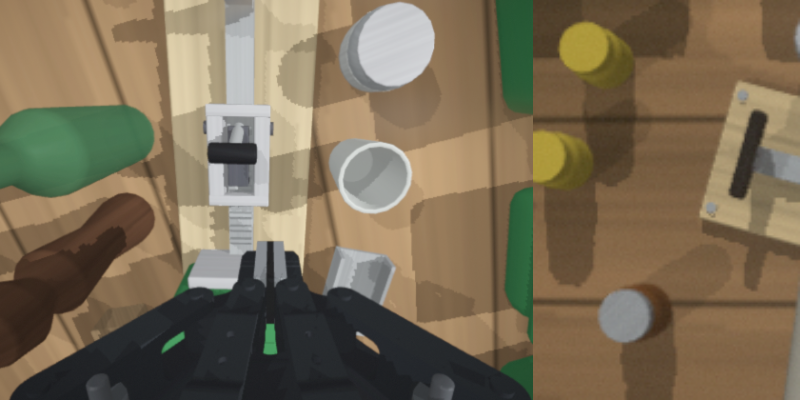

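Jar stands upright, aside at crop (628,316). The wrist view shows the pawl grip at (232,153) and the housing front edge at (238,204), scaled by 533/560.

Run:
```python
from h import *
s=manip.get_state();C=cam("wrist");k=560/533
# pose at picture time differs by <1 mm
for n,p,z in [("grip",(232,153),.085),("hs front mid",(238.5,204),.047),("hs back mid",(239.5,106),.047),("jaw top mid?",(215,251),.072)]:print(n,onz(C,[(p[0]*k,p[1]*k)],z)[0].round(4))
```

```text
grip [0.5325 0.0597 0.085 ]
hs front mid [0.5189 0.0078 0.047 ]
hs back mid [0.5436 0.0912 0.047 ]
jaw top mid? [ 0.4915 -0.0216  0.072 ]
```

Call:
{"fn": "carry_out", "kwargs": {
  "moves": [0, -1.2, -2, 0, 0, 0, -1.8, -2.9, 0, 0, 0, -1.6, -2.6, -1, 0, 0, -0.8, -1.3, -2, 0, 0, 0, 0, -2, 0, 0, 0, 0, -0.4, 0, 0, 0, 0, -0.3, 0, 0, 0, 0, -0.3, 0, 0, 0, 0, -0.3, 0, 0, 0, 0, 0, 0]
}}

```text
clock: 7.3
position: [0.4969, -0.068, 0.1088]
ee_rot: [0.001, 0.787, 0.617, 0.001]
contact_force: [-0.1, 0.1, 0.2]
width: 0.0002
```

Call:
{"fn": "carry_out", "kwargs": {
  "moves": [0, 0, 0, -0.1, 0, 0, 0, 0, -0.1, 0, 0, 0, 0, 0, 0, 0, 0, 0, 0, 0, 0, 0, 0, 0, 0, 0, 0, 0, 0, 0, 0, 0, 0, 0, 0, 0, 0, 0, 0, 0, 0, 0, 0, 0, 0, 0, 0, 0, 0, 0]
}}

```text
clock: 8.3
position: [0.4975, -0.0682, 0.108]
ee_rot: [0.001, 0.787, 0.617, 0.001]
contact_force: [-3.2, 1.3, 9.1]
width: 0.0002
```

Call:
{"fn": "carry_out", "kwargs": {
  "moves": [0, 0, 0, 2.5, 0, 0, 1.8, -3.1, 0, 0, 0, 1.9, -3.1, 0, 0, 0, 0, 0, -0.9, 0, 0, 0, 0, -0.4, 0, 0, 0, 0, -0.5, 0, 0, 0, 0, -0.4, 0, 0, 0, 0, -0.4, 0, 0, 0, 0, 0, 0, 0, 0, 0, 0, 0]
}}

```text
clock: 9.3
position: [0.533, -0.13, 0.1079]
ee_rot: [0.001, 0.787, 0.617, 0.0]
contact_force: [-5.0, 0.3, 17.1]
width: -0.0
```

Call:
{"fn": "carry_out", "kwargs": {
  "moves": [0, 0, 0, 2.6, 0, 0, -3.1, -1.8, 0, 0, 0, -3.1, -1.9, 0, 0, 0, 0, 0, -0.9, 0, 0, 0, 0, -0.4, 0, 0, 0, 0, -0.5, 0, 0, 0, 0, -0.4, 0, 0, 0, 0, -0.4, 0, 0, 0, 0, 0, 0, 0, 0, 0, 0, 0]
}}

```text
clock: 10.3
position: [0.4721, -0.1669, 0.1078]
ee_rot: [0.001, 0.787, 0.617, 0.0]
contact_force: [-5.3, 3.1, 20.7]
width: -0.0001
```

Call:
{"fn": "carry_out", "kwargs": {
  "moves": [0, 0, 0, 2.6, 0, 0, -1.9, 3.1, 0, 0, 0, -1.8, 3.1, 0, 0, 0, 0, 0, -0.9, 0, 0, 0, 0, -0.4, 0, 0, 0, 0, -0.5, 0, 0, 0, 0, -0.4, 0, 0, 0, 0, -0.4, 0, 0, 0, 0, 0, 0, 0, 0, 0, 0, 0]
}}

```text
clock: 11.3
position: [0.4355, -0.1059, 0.1078]
ee_rot: [0.001, 0.788, 0.616, 0.001]
contact_force: [-4.6, 2.7, 23.5]
width: -0.0001
```

Call:
{"fn": "carry_out", "kwargs": {
  "moves": [0, 0, 0, 3, 0, 0, 0.5, 0.5, 3, 0, 0, 2.5, 3.5, 1, 0, 0, 2.5, 4, 0, 0, 0, 2.4, 3.6, 0, 0, 0, 1, 1.8, 0, 0, 0, 0, 0, 0, 0, 0, 0, 0, 0, 0, 0, 0, 0, 0, 0, 0, 0, 0, 0, 0]
}}

```text
clock: 12.3
position: [0.5228, 0.0274, 0.1752]
ee_rot: [0.0, 0.788, 0.616, -0.0]
contact_force: [0.8, -0.4, 0.6]
width: 0.0
```

Run:
```python
from h import *
s=manip.get_state();print(s["position"]);C,a=shot("scene","s3.png");W,w=shot("wrist","w3.png")
cv2.imwrite("pics/v3.png",np.hstack([cv2.resize(a[165:335,140:300],(452,480),interpolation=cv2.INTER_CUBIC),cv2.resize(w[:,130:430],(343,480))]))
```

```text
[0.52279034 0.02741094 0.17518067]
```

View pics/v3.png

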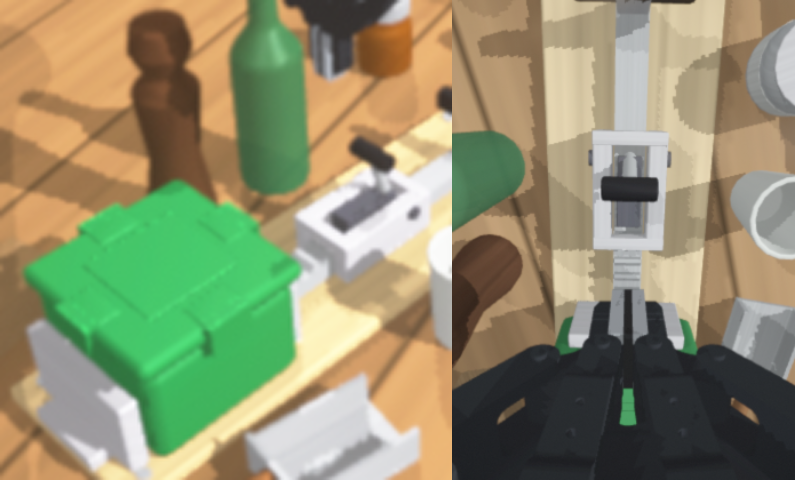

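All four catches sit flush. The grip at (630,189) is lined up with the fingers. Now I lower in front of the grip and push it over.

Call:
{"fn": "carry_out", "kwargs": {
  "moves": [0, 0, 0, -4, 0, 0, 0, 0, -4, 0, 0, 0, 0, -1.7, 0, 0, 0, 0, -0.5, 0, 0, 0.25, 1, 0, 0, 0, 0.25, 1, 0, 0, 0, 0.25, 1, 0, 0, 0, 0.25, 1, 0, 0, 0, 0.25, 1, 0, 0, 0, 0.25, 1, 0, 0]
}}

```text
clock: 13.4
position: [0.5387, 0.0898, 0.0737]
ee_rot: [0.0, 0.787, 0.617, 0.0]
contact_force: [0.7, -0.2, 0.7]
width: 0.0004
```

Call:
{"fn": "carry_out", "kwargs": {
  "moves": [0, 0.15, 0.6, 0, 0, 0, 0, 0, 0, 0, 0, 0, 0, 0, 0, 0, -0.25, -1, 0, 0, 0, 0, 0, 3, 0, 0, 0, 0, 4, 0, 0, 0, 0, 3, 0, 0, 0, 0, 0, 0, 0, 0, 0, 0, 0, 0, 0, 0, 0, 0]
}}

```text
clock: 14.4
position: [0.5361, 0.0839, 0.1721]
ee_rot: [-0.001, 0.788, 0.616, -0.001]
contact_force: [0.3, -0.0, -0.6]
width: -0.0003
```

Run:
```python
from h import *
s=manip.get_state();print(s["position"],s["contact_force"]);C,a=shot("scene","s4.png");W,w=shot("wrist","w4.png")
cv2.imwrite("pics/v4.png",np.hstack([cv2.resize(a[165:335,140:300],(452,480),interpolation=cv2.INTER_CUBIC),cv2.resize(w[:,130:430],(343,480))]))
```

```text
[0.53612002 0.08389326 0.1721064 ] [ 0.3473351  -0.02914104 -0.57709876]
```

View pics/v4.png

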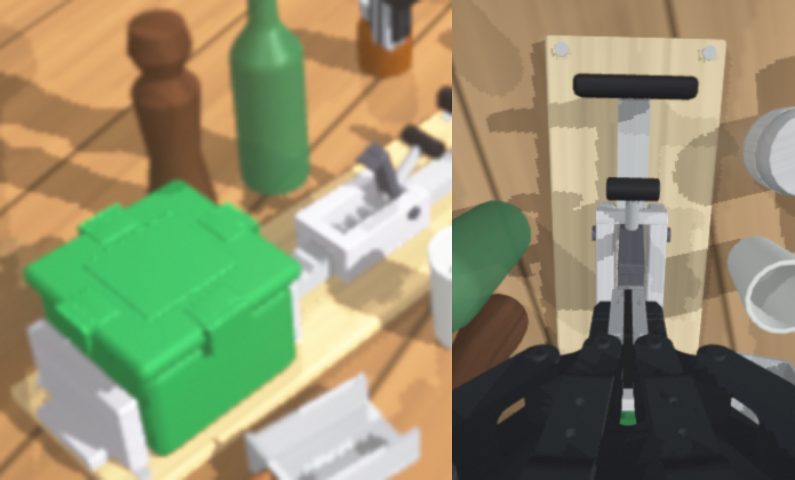

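The pawl is open: nose up, grip now at (633,189), handle inner face at (636,98), with free space between them.

Run:
```python
from h import *
C=cam("wrist");O=np.array([.518,.0075]);x=np.array([.970,-.2445]);y=np.array([.2445,.970])
for n,p,z in [("grip",(633,189),.07),("hface",(636,98),.06),("hfaceL",(574,97),.06),("hfaceR",(697,99),.06)]:
    P=onz(C,[(130+(p[0]-452)*300/343,p[1]*.875)],z)[0];d=P[:2]-O;print(n,P.round(4),"clamp",d@x,d@y)
d=manip.get_state()["position"][:2]-O;print("tcp clamp",d@x,d@y)
```

```text
grip [0.5475 0.1144 0.07  ] clamp 0.0024784557310464973 0.11094403573225749
hface [0.5632 0.1703 0.06  ] clamp 0.004056616048585955 0.16896484300695225
hfaceL [0.5242 0.1806 0.06  ] clamp -0.036322818251691584 0.169461962742375
hfaceR [0.6017 0.1602 0.06  ] clamp 0.0438231098909921 0.16856958276684866
tcp clamp -0.001101730073459144 0.07882705890706247
```

Call:
{"fn": "carry_out", "kwargs": {
  "moves": [0, 0.6, 2, 0, 0, 0, 0.8, 2.6, 0, 0, 0, 0.5, 1.6, 0, 0, 0, 0, 0, -2, 0, 0, 0, 0, -4, 0, 0, 0, 0, -4, 0, 0, 0, 0, -2, 0, 0, 0, 0, -1, 0, 0, 0, 0, 0, 0, 0, 0, 0, 0, 0]
}}

```text
clock: 15.5
position: [0.5571, 0.1467, 0.044]
ee_rot: [0.0, 0.787, 0.617, 0.001]
contact_force: [0.5, -0.8, 0.4]
width: -0.0002
```

Call:
{"fn": "carry_out", "kwargs": {
  "moves": [0, 0.12, 0.48, 0, 0, 0, 0.12, 0.48, 0, 0, 0, 0.12, 0.48, 0, 0, 0, 0.17, 0.68, 0, 0, 0, 0.2, 0.77, 0, 0, 0, 0.2, 0.77, 0, 0, 0, 0.2, 0.77, 0, 0, 0, 0.2, 0.77, 0, 0, 0, 0.12, 0.5, 0, 0, 0, 0.12, 0.4, 0, 0]
}}

```text
clock: 16.5
position: [0.5719, 0.2081, 0.0433]
ee_rot: [0.0, 0.787, 0.617, -0.0]
contact_force: [-0.8, -4.6, 3.1]
width: -0.0002
```

Call:
{"fn": "carry_out", "kwargs": {
  "moves": [0, 0.05, 0.2, 0, 0, 0, 0.05, 0.2, 0, 0, 0, 0.05, 0.2, 0, 0, 0, 0.05, 0.2, 0, 0, 0, 0, 0, 0, 0, 0, 0, 0, 0, 0, 0, 0, 0, 0, 0, 0, 0, 0, 0, 0, 0, 0, 0, 0, 0, 0, 0, 0, 0, 0]
}}

```text
clock: 17.5
position: [0.5741, 0.216, 0.0432]
ee_rot: [-0.0, 0.787, 0.617, 0.0]
contact_force: [-0.2, 0.4, 0.7]
width: 0.0
```

Call:
{"fn": "carry_out", "kwargs": {
  "moves": [0, 0.04, 0.15, 0, 0, 0, 0.04, 0.15, 0, 0, 0, 0, 0, 0, 0, 0, 0, 0, 0, 0, 0, 0, 0, 0, 0, 0, 0, 0, 0, 0, 0, 0, 0, 0, 0, 0, 0, 0, 0, 0, 0, 0, 0, 0, 0, 0, 0, 0, 0, 0]
}}

```text
clock: 18.5
position: [0.5747, 0.2186, 0.0432]
ee_rot: [-0.0, 0.787, 0.617, -0.0]
contact_force: [-1.5, -1.8, -1.5]
width: 0.0001
```

Call:
{"fn": "carry_out", "kwargs": {
  "moves": [0, 0.02, 0.1, 0, 0, 0, 0.02, 0.1, 0, 0, 0, 0, 0, 0, 0, 0, 0, 0, 0, 0, 0, 0, 0, 0, 0, 0, 0, 0, 0, 0, 0, 0, 0, 0, 0, 0, 0, 0, 0, 0, 0, 0, 0, 0, 0, 0, 0, 0, 0, 0]
}}

```text
clock: 19.5
position: [0.575, 0.2198, 0.0432]
ee_rot: [0.0, 0.787, 0.617, -0.001]
contact_force: [-1.0, -4.7, -0.7]
width: -0.0002
```

Call:
{"fn": "carry_out", "kwargs": {
  "moves": [0, 0.02, 0.1, 0, 0, 0, 0.02, 0.1, 0, 0, 0, 0.02, 0.1, 0, 0, 0, 0, 0, 0, 0, 0, 0, 0, 0, 0, 0, 0, 0, 0, 0, 0, 0, 0, 0, 0, 0, 0, 0, 0, 0, 0, 0, 0, 0, 0, 0, 0, 0, 0, 0]
}}

```text
clock: 20.5
position: [0.575, 0.2198, 0.0433]
ee_rot: [0.002, 0.787, 0.617, -0.003]
contact_force: [-1.8, -12.1, 1.7]
width: 0.0002
```

The bar is at its hard stop (no motion, force rising to 12 N). Backing off, rising and looking.

Call:
{"fn": "carry_out", "kwargs": {
  "moves": [0, -0.2, -0.8, 0, 0, 0, -0.3, -1.2, 0, 0, 0, 0, 0, 3, 0, 0, 0, 0, 4.5, 0, 0, 0, 0, 4.5, 0, 0, 0, 3, 3, 0, 0, -1, 4.5, 0, 0, 0, -1, 4.5, 0, 0, 0, 0, 3, 0, 0, 0, 0, 0, 0, 0]
}}

```text
clock: 21.5
position: [0.5502, 0.3582, 0.1935]
ee_rot: [-0.001, 0.786, 0.618, 0.002]
contact_force: [-0.7, -0.4, -1.2]
width: -0.0001
```

Run:
```python
from h import *
s=manip.get_state();print(s["position"],s["contact_force"]);C,a=shot("scene","s5.png");W,w=shot("top","t5.png")
cv2.imwrite("pics/v5.png",np.hstack([cv2.resize(a[140:340,130:370],(480,400),interpolation=cv2.INTER_CUBIC),cv2.resize(w[130:330,120:280],(320,400))]))
cv2.imwrite("pics/v6.png",cv2.resize(w[140:300,160:440],(700,400),interpolation=cv2.INTER_CUBIC))
```

```text
[0.550168   0.35816357 0.19346952] [-0.71325355 -0.39803692 -1.24320958]
```

View pics/v5.png

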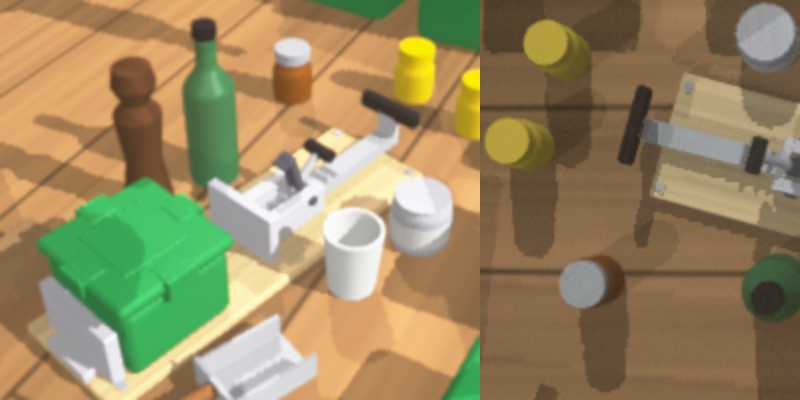

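View pics/v6.png

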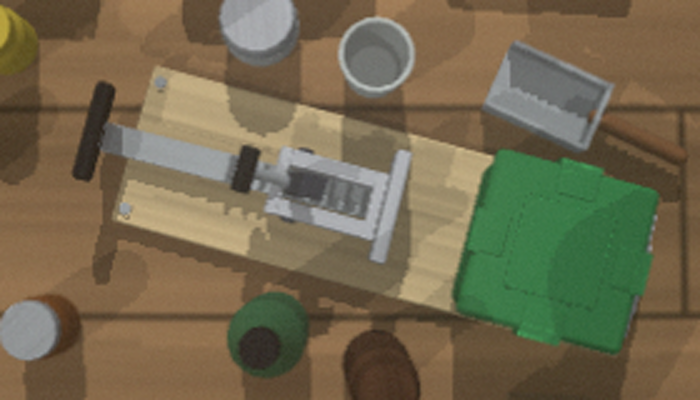

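The scene shows the jaw (crop (395,205)) flat on the housing, the pawl lever open (245,170), the tub in place with its catches flush, and the jar upright and clear. Handing in.

```bash
python3 -c "
from rig import manip
print(manip.sign_off(), manip.get_state()['clock'])"
```

```text
the job is handed in; nothing more can be done
the job is handed in; nothing more can be done
```

I finished the job and handed it in at about 21.6 s on the robot's clock. `sign_off` gives no verdict.

**What I did, in order:**
1. I moved the amber jar to about (0.42, 0.28), upright and clear of the bar.
2. I pressed all four catches, reaching about 0.108 m each time with 9 to 24 N.
3. I threw the pawl lever over.
4. I pushed the handle back until the bar stopped moving, with the force rising to 12 N.

**Last checks:** the final scene and top pictures show:
- The jaw is flat on the housing, with the pawl lever open.
- The catches are flush, and the tub and jar are upright and at rest.
- The bystanders look unmoved, and the arm is clear of everything.

**Disagreements:**
- Positions from the top and wrist cameras differed by 2 to 4 mm.
- One early wrist reading was off by about 1 cm because the arm was still settling; I took it again.
- Setting the jar down briefly read 39 N at the wrist, well under the 120 N limit.

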